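# Seat a book in the drilling jig and lock it with the cam lever

## Robot

A 7-joint arm with a two-finger parallel gripper is mounted at the origin on a cart in front of the work surface, level with it; the furniture and walls round the work are solid. World frame = base frame: x ahead of the robot, y to its left, z up, the work surface at z = 0. Lengths are in m, angles in degrees, forces in N, time in s.
With the tool pointing down it reaches from about 0.4 to 0.9 m from the base axis. Payload 5.6 kg.
Tool frame: the origin (TCP) lies at the very end of the fingers, on their centre line; the grasp point (between the pads) lies 19 mm behind it; z points along the fingers, y is the direction in which the jaws open and shut (so a half turn about z gives the same grasp; the last joint's range is limited). The gripper opens to 92 mm and grips with 3 to 60 N. Pads are 20 mm wide; open, the fingers measure 128 mm over their backs; the gripper's body (75 mm by 189 mm) begins 69 mm behind the grasp point.
Start: joints at [-69.271, 26.786, -0.665, 91.828, 0.344, 61.387, -3.226], TCP at [0.256, 0.597, 0.215] pointing down, gripper open.
Joint ranges: [-144.91, 144.91], [-17.63, 115.5], [-89.93, 88.59], [15.96, 139.68], [-74.01, 254.01], [8.47, 105.57], [-167.45, 167.45]. Speed limits (degrees/s): [147.25, 147.25, 180, 180, 180, 180, 180].

## Interface

Orientations are given as a 3x3 rotation matrix whose columns are the frame's x, y, z axes.
In Python, from cell import * gives the robot as it stands.
- The arm moves only by the tool servo_tool, never from a script. Its arguments are lists of equal length, an entry for each row: "xyz": the shift along the world's x, y, z in units of 30 mm (1.0 is 30 mm), a list of three; "twist": the turn, a rotation vector about the world's x, y, z in rad, a list of three; "claw": the closure in counts, from 0 (fully open) to 255 (shut). A call has exactly 8 rows; each row is the pose to reach, as a shift and turn from the pose commanded when the call began; what a row does not reach only later rows make up. A row lasts 1/12 s, in which the tool goes at most 41.7 mm and 7.16 degrees, less where a joint would pass 70% of its speed; a pose out of reach is approached as far as the arm can. A call with a gripper value outside its range is refused whole. The fingers move at their own pace and stop on an object; "grip_force" is the grip in N (left out, the last holds). Time passes only in rows, so rows that repeat a pose let the fingers close, or fill a call up. It gives the time, the measured TCP pose, the force and the opening at its end, in the units of the state.
- read_state(): the state, without advancing time (a new reading comes with each control period).
- grab_frame(name): name is "side" or "top" or "wrist"; returns a dict with "image" (420x560x3 uint8, red, green, blue), "fov_y" (degrees; the focal length in pixels is half the picture's height over the tangent of half this angle, whatever the lens; pixels are square), "cx", "cy" (the principal point, pixels), "R" (3x3) and "t" (3): a world point X has camera coordinates R X + t. Camera axes: x right, y down, z forward; pixel columns grow to the right and rows downward; lengths in m; the calibration is good to about 2 mm. A picture is of the moment at which its call begins. There is no depth.
- job_done(): hands the job in, once; it reports no verdict.
The state is a dict: "clock": time; "qpos": joint angles; "qvel": joint speeds; "tau": joint torques, N m; "ee_pos": TCP position; "eef_rot": TCP orientation; "wrist_force": force on the tool from outside, world axes, zero at the start; "moment": the same for the moment, N m; "grip_width": opening from 0.0 (shut) to 1.0 (fully open).
Only numpy, scipy, OpenCV 4.12 (cv2) and the standard library are available. Lean on these libraries where they do the work, as an engineer would, in place of code of your own. Each camera call takes 0.05 s, during which the arm holds its last target. There are 200 camera calls.

## Task

The green and yellow book has loose pages and is to be drilled and stitched along its spine, so it must be set up in the drilling jig. Without lifting it, push it with the fingertips along the board: back under the metal drill guide until its long edge lies flush against the back fence, and along that fence to the left until its short edge lies flush against the end stop. Once it is seated in this corner, push the wooden cam lever round counter-clockwise (seen from above) until the cam holds the book tight, and leave it clamped. Leave the other things on the table where they are.

Things in the scene. Friction and masses are not known exactly. Their poses are not given: they have to be found in the camera images.
- jig: Drilling jig: light plywood board 287 x 400 x 10 mm, fixed to the table, with back fence, end stop, drill guide and cam clamp on it. Its +x points away from the robot (start yaw -0.12 to 0.15 rad), +y left, z up. Origin on the table; the board spans x -150 to +137, y -225 to +175 mm, its top is at z = +10 mm.
- jig_corner (a point): Inner corner of the jig, on the board's top, axes as the jig's; at x +110, y +150, z +10 mm in its frame. From here the brown back fence's inner face runs to -y (365 mm) and the brown end stop's inner face to -x (160 mm); both stand 16 mm above the board.
- drill_guide (a point): Middle of the lower front edge of the bright metal drill guide (46 x 280 x 6 mm, a row of bushings on it), at jig x +88, y +6 mm. It lies on the back fence and overhangs the board by 22 mm, its underside 16 mm above the board, bushing tops 27 mm above it, from jig y -134 to +146 mm.
- book: Green book with a yellow band, loose, flat on the board, 0.22 to 0.36 kg, solid 277 x 175 x 10 mm (cover to 12). Origin on its underside; it reaches x -138.7 (left end) to +138.3, y -87.1 (near long edge) to +88.3 mm (far edge, the spine). At the start its y points along the jig's +x within 0.08 rad; it lies 5 to 40 mm short of the back fence, 50 to 85 mm right of the end stop. It slides with 1 to 3 N.
- book_corner (a point): The book's far left corner, on its underside (its own x -138.7, y +88.3 mm). It meets point jig_corner when the book is seated.
- cam_pivot (a point): Upright pivot of the cam clamp, on the board's top at the front left of the jig (x -88.5, y +126 mm in its frame); axes as the jig's. Open, the cam disc (20 mm high) stands about 10 mm clear of the near edge of a seated book, near its left end: a book still further from the back fence runs into it on its way left.
- cam_lever: Dark brown wooden cam: eccentric disc 36 mm across with a lever 14 mm wide, in one piece on a stiff upright hinge; it stays where left. Origin at the pivot, +x along the lever. Open, +x lies 2.62 to 2.77 rad from the jig's +x (lever to the robot). Pushed counter-clockwise it meets a seated book near 3.95 rad, is tight at 4.0 to 4.25 and has a hard stop at 4.37.
- lever_tip (a point): Centre of the upright round end of the lever (20 mm across and 20 mm high, 1 mm clear of the board), 90 mm from the pivot, 11 mm above the board's top. About 2 N here turn the free lever; 6 to 12 N mean that the cam is tight.
- eraser: Bystander: small eraser in a sleeve (20 x 42 x 12 mm) on the front right corner of the jig's board; origin under its middle. Leave it alone.
- folder: Bystander: thin wooden folding stick (9 x 176 x 8 mm) near the left edge of the table; origin under its middle.
- pencil: Bystander: pencil (8 x 165 x 7 mm) at the front edge of the table; origin under its middle.
- sharpener: Bystander: pencil sharpener (16 x 26 x 15 mm) at the front right of the table; origin under its middle.
- clip: Bystander: black binder clip (22 x 32 x 37 mm) standing at the right front corner of the table; origin under its middle.

How it is judged:
By the outcome, as a careful person would: the job done as asked, in the order asked, and still so for the second after the job is handed in, with the robot touching nothing.
It also fails if it takes over 67 s, if anything falls off the work surface, if the arm or the gripper's body presses on something with over 40 N, if the wrist force passes 120 N, or if a joint passes its speed limit or range.

## Working session

There is one attempt and no reset: what is moved stays moved. The work goes in short steps, Python scripts to look and compute and a tool call to move; the robot and the scene stay as the last step left them, time stands still between calls to the robot, and variables do not carry over. Pictures are saved under pics/ and viewed, about 8 in all and at most 12, crops included, and the job is handed in when it is done.

Besides the shell and the picture viewer there is one more tool, called in YAML: its name, and indented under it one key for each argument. servo_tool: Moves the arm, as the interface text tells. Its arguments: {"type":"object","properties":{"xyz":{"type":"array"},"twist":{"type":"array"},"claw":{"type":"array"},"grip_force":{"type":"number"}},"required":["xyz","twist","claw"]}

```bash
mkdir -p pics
cat > h.py <<'E'
from cell import *
import numpy as np, cv2, json
def snap(n,fn):
    f=grab_frame(n); cv2.imwrite(f'pics/{fn}.png',cv2.cvtColor(f['image'],cv2.COLOR_RGB2BGR))
    json.dump({k:np.asarray(v).tolist() for k,v in f.items() if k!='image'},open(f'pics/{fn}.json','w')); return f
def ray(f,u,v,z):
    F=210/np.tan(np.radians(f['fov_y'])/2);R=np.array(f['R']);t=np.array(f['t'])
    d=R.T@np.array([(u-f['cx'])/F,(v-f['cy'])/F,1]);o=-R.T@t
    return o+d*(z-o[2])/d[2]
def proj(f,X):
    F=210/np.tan(np.radians(f['fov_y'])/2);c=np.array(f['R'])@X+np.array(f['t'])
    return c[0]/c[2]*F+f['cx'],c[1]/c[2]*F+f['cy']
def load(fn): return json.load(open(f'pics/{fn}.json'))
E
python3 - <<'E'
from h import *
for n in('top','side'):
    f=snap(n,n+'0'); print(n,f['fov_y'],f['cx'],f['cy'],np.round(-np.array(f['R']).T@f['t'],3))
s=read_state();print(s)
E
```

```text
top 51.92836794958959 286.15755895838697 208.94248055627887 [ 0.441 -0.02   1.158]
side 53.523280256640895 281.14021033745877 215.38883460634364 [0.432 0.82  0.461]
{'clock': 0.1, 'qpos': array([-69.26984534,  26.8301665 ,  -0.66534095,  91.87437498,
         0.34421078,  61.38685922,  -3.22622457]), 'qvel': array([ 0.05829184, -0.15221028,  0.04816968, -0.1788075 , -0.02256515,
       -0.01972645,  0.007016  ]), 'tau': array([ 1.40825687e-03, -5.21638155e+01, -1.23153653e-02, -2.44364154e+01,
       -5.68319543e-02,  1.41661288e-02,  7.07110803e-05]), 'ee_pos': array([0.25585357, 0.59696637, 0.2137537 ]), 'eef_rot': array([[-9.19153615e-01,  3.93898942e-01, -5.06418293e-04],
       [ 3.93899250e-01,  9.19152436e-01, -1.47638377e-03],
       [-1.16070398e-04, -1.55650127e-03, -9.99998782e-01]]), 'wrist_force': array([ 0.17169384, -0.40076808, -0.37480309]), 'moment': array([-0.02418349, -0.00852911,  0.03091965]), 'grip_width': 1.0012403774829315}
```

View pics/top0.png

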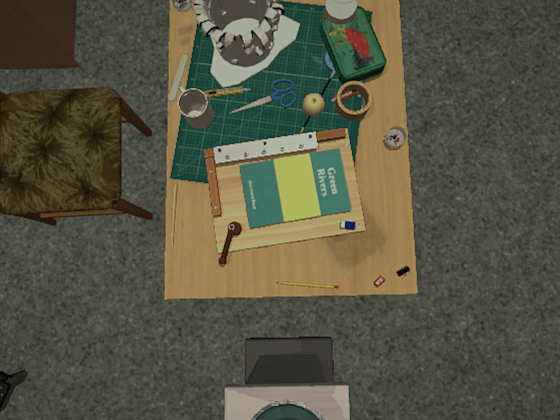

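View pics/side0.png

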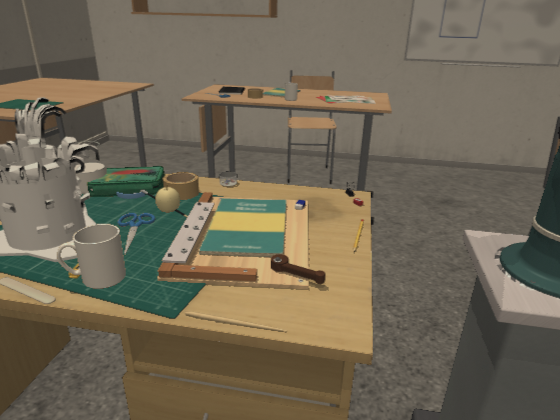

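Top view shows the jig (board corners about (205,153), (347,129), (365,232), (219,252)), the book at about (240,165)–(350,210), and the cam pivot near (235,228). The lever tip is near (223,260) and the eraser near (348,225). I'll zoom in to measure.

Run:
```python
import cv2
im=cv2.imread('pics/top0.png')[120:270,190:380]
cv2.imwrite('pics/c0.png',cv2.resize(im,None,fx=4,fy=4,interpolation=cv2.INTER_CUBIC))
```

```text
(no output)
```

View pics/c0.png

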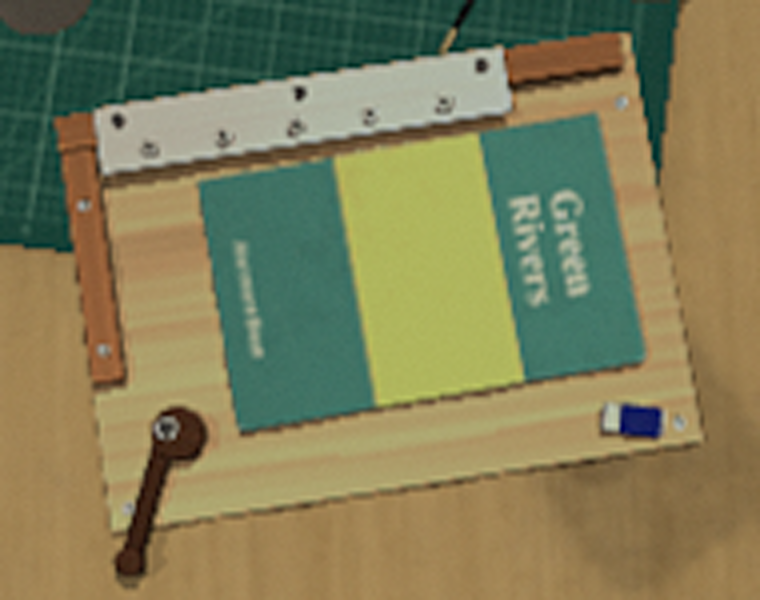

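```bash
cat >> h.py <<'E'
def fit(P,Q): # Q = R(th) P + t
    P=np.array(P);Q=np.array(Q);a=P.mean(0);b=Q.mean(0)
    p=(P-a)@[1,1j];q=(Q-b)@[1,1j];th=np.angle((np.conj(p)*q).sum());R=np.array([[np.cos(th),-np.sin(th)],[np.sin(th),np.cos(th)]])
    t=b-R@a;return th,t,(P@R.T+t-Q)
E
python3 - <<'E'
from h import *
f=load('top0');w=lambda x,y,z:ray(f,190+x/4-.4,120+y/4-.4,z)[:2]
J=[((-.150,.175),(113,532),.010),((-.150,-.225),(702,441),.010),((.088,.146),(103,176),.032),((.088,-.134),(511,113),.032),((.134,.146),(95,105),.032),((.134,-.134),(503,45),.032),((-.05,.15),(124,380),.026)]
th,t,r=fit([j[0] for j in J],[w(*j[1],j[2]) for j in J])
print('jig',th,t,(r*1e3).round(1).tolist())
B=[((-.1387,.0883),(199,180)),((.1383,.0883),(598,113)),((.1383,-.0871),(645,360)),((-.1387,-.0871),(240,433))]
bt,b,r=fit([j[0] for j in B],[w(*j[1],.022) for j in B]);print('book',bt,b,(r*1e3).round(1).tolist())
Rj=np.array([[np.cos(th),-np.sin(th)],[np.sin(th),np.cos(th)]])
toJ=lambda p:(Rj.T@(p-t)*1e3).round(1)
Rb=np.array([[np.cos(bt),-np.sin(bt)],[np.sin(bt),np.cos(bt)]])
print('book yaw rel jig',bt+np.pi/2-th)
for p,_ in B: print('bookcorner world',(Rb@p+b).round(4),'jig',toJ(Rb@p+b))
for nm,c,z in[('pivot',(167,428),.031),('tip',(130,562),.031),('eraser',(632,420),.022)]: print(nm,w(*c,z).round(4),toJ(w(*c,z)))
E
```

```text
jig 0.13293557351003277 [0.66400661 0.02161579] [[-1.2, 1.6], [-0.6, -1.8], [1.5, 0.8], [1.4, -1.9], [-2.2, 1.3], [-0.6, 0.2], [1.7, -0.2]]
book -1.4189562002302962 [ 0.66281943 -0.03476611] [[0.4, 1.8], [1.9, -0.9], [-1.7, -2.6], [-0.6, 1.7]]
book yaw rel jig 0.018904553054567563
bookcorner world [0.7291 0.1157] jig [77.  84.6]
bookcorner world [ 0.771  -0.1581] jig [  82.2 -192.3]
bookcorner world [ 0.5976 -0.1846] jig [ -93.1 -195.6]
bookcorner world [0.5557 0.0892] jig [-98.4  81.3]
pivot [0.5597 0.1346] [-88.4 125.9]
tip [0.4727 0.1589] [-171.4  161.4]
eraser [ 0.5595 -0.1718] [-129.2 -177.9]
```

servo_tool:
  xyz:
    - [9.7, -21.5, 0]
    - [9.7, -21.5, 0]
    - [9.7, -21.5, 0]
    - [9.7, -21.5, 0]
    - [9.7, -21.5, 0]
    - [9.7, -21.5, 0]
    - [9.7, -21.5, 0]
    - [9.7, -21.5, 0]
  twist:
    - [0, 0, 0.537]
    - [0, 0, 0.537]
    - [0, 0, 0.537]
    - [0, 0, 0.537]
    - [0, 0, 0.537]
    - [0, 0, 0.537]
    - [0, 0, 0.537]
    - [0, 0, 0.537]
  claw: [0, 0, 0, 0, 0, 0, 0, 0]

```text
clock: 0.77
ee_pos: [0.3933, 0.2916, 0.2144]
eef_rot: [[-0.991, -0.132, -0.0], [-0.132, 0.991, -0.0], [0.0, -0.0, -1.0]]
wrist_force: [0.5, -0.1, -0.0]
grip_width: 1.0
```

servo_tool:
  xyz:
    - [5.1, -11.3, 0]
    - [5.1, -11.3, 0]
    - [5.1, -11.3, 0]
    - [5.1, -11.3, 0]
    - [5.1, -11.3, 0]
    - [5.1, -11.3, 0]
    - [5.1, -11.3, 0]
    - [5.1, -11.3, 0]
  twist:
    - [0, 0, 0]
    - [0, 0, 0]
    - [0, 0, 0]
    - [0, 0, 0]
    - [0, 0, 0]
    - [0, 0, 0]
    - [0, 0, 0]
    - [0, 0, 0]
  claw: [0, 0, 0, 0, 0, 0, 0, 0]

```text
clock: 1.43
ee_pos: [0.5304, -0.012, 0.2145]
eef_rot: [[-0.991, -0.132, -0.0], [-0.132, 0.991, 0.0], [0.0, 0.0, -1.0]]
wrist_force: [0.3, 0.7, -0.2]
grip_width: 1.004
```

servo_tool:
  xyz:
    - [0.57, -1.25, 0]
    - [0.57, -1.25, -2]
    - [0.57, -1.25, -4]
    - [0.57, -1.25, -6]
    - [0.57, -1.25, -6]
    - [0.57, -1.25, -6]
    - [0.57, -1.25, -6]
    - [0.57, -1.25, -6]
  twist:
    - [0, 0, 0]
    - [0, 0, 0]
    - [0, 0, 0]
    - [0, 0, 0]
    - [0, 0, 0]
    - [0, 0, 0]
    - [0, 0, 0]
    - [0, 0, 0]
  claw: [0, 0, 0, 0, 0, 0, 0, 0]

```text
clock: 2.1
ee_pos: [0.5468, -0.0477, 0.034]
eef_rot: [[-0.991, -0.132, -0.002], [-0.132, 0.991, -0.0], [0.002, 0.0, -1.0]]
wrist_force: [0.0, 0.5, 0.4]
grip_width: 0.998
```

Run:
```python
from h import *
f=snap('wrist','w0'); s=read_state(); print(s['ee_pos'],s['wrist_force'],s['qpos'].round(0))
```

```text
[ 0.54796871 -0.04771651  0.03528926] [ 0.04951304  1.05394885 -0.27090653] [ -7.  32.  11. 113. -10.  36. 108.]
```

View pics/w0.png

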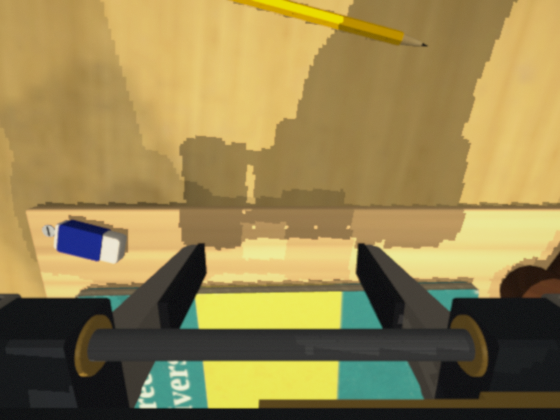

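Wrist view: the fingertips at (205,250) and (360,250) are over the board strip in front of the book's near edge (row 290), and the eraser is well off at (85,240). Next I'll go down and push back.

servo_tool:
  xyz:
    - [0, 0, -0.35]
    - [0, 0, -0.7]
    - [0.23, 0.03, -0.7]
    - [0.46, 0.06, -0.7]
    - [0.69, 0.09, -0.7]
    - [0.92, 0.12, -0.7]
    - [1.15, 0.154, -0.7]
    - [1.39, 0.186, -0.7]
  twist:
    - [0, 0, 0]
    - [0, 0, 0]
    - [0, 0, 0]
    - [0, 0, 0]
    - [0, 0, 0]
    - [0, 0, 0]
    - [0, 0, 0]
    - [0, 0, 0]
  claw: [0, 0, 0, 0, 0, 0, 0, 0]

```text
clock: 2.82
ee_pos: [0.5894, -0.042, 0.0138]
eef_rot: [[-0.991, -0.132, -0.001], [-0.132, 0.991, -0.0], [0.001, 0.0, -1.0]]
wrist_force: [-2.4, -0.6, 1.2]
grip_width: 1.001
```

servo_tool:
  xyz:
    - [0.05, 0.007, 0]
    - [0.1, 0.013, 0]
    - [0.13, 0.017, 0]
    - [0.16, 0.021, 0]
    - [0.18, 0.024, 0]
    - [0.2, 0.027, 0]
    - [0.215, 0.029, 0]
    - [0.215, 0.029, 0]
  twist:
    - [0, 0, 0]
    - [0, 0, 0]
    - [0, 0, 0]
    - [0, 0, 0]
    - [0, 0, 0]
    - [0, 0, 0]
    - [0, 0, 0]
    - [0, 0, 0]
  claw: [0, 0, 0, 0, 0, 0, 0, 0]

```text
clock: 3.48
ee_pos: [0.5956, -0.0411, 0.0136]
eef_rot: [[-0.991, -0.132, 0.0], [-0.132, 0.991, 0.0], [-0.0, 0.0, -1.0]]
wrist_force: [-1.4, -0.5, 0.8]
grip_width: 1.003
```

servo_tool:
  xyz:
    - [0.02, 0.003, 0]
    - [0.04, 0.005, 0]
    - [0.06, 0.008, 0]
    - [0.08, 0.01, 0]
    - [0.1, 0.013, 0]
    - [0.1, 0.013, 0]
    - [0.1, 0.013, 0]
    - [0.1, 0.013, 0]
  twist:
    - [0, 0, 0]
    - [0, 0, 0]
    - [0, 0, 0]
    - [0, 0, 0]
    - [0, 0, 0]
    - [0, 0, 0]
    - [0, 0, 0]
    - [0, 0, 0]
  claw: [0, 0, 0, 0, 0, 0, 0, 0]

```text
clock: 4.15
ee_pos: [0.5967, -0.041, 0.0134]
eef_rot: [[-0.991, -0.132, -0.004], [-0.132, 0.991, 0.0], [0.004, 0.001, -1.0]]
wrist_force: [-6.9, -1.1, 4.8]
grip_width: 0.998
```

servo_tool:
  xyz:
    - [-0.3, -0.04, 0]
    - [-0.3, -0.04, 1.1]
    - [-0.3, -0.04, 2.2]
    - [0.7, -1.3, 2.2]
    - [1.4, -2.5, 2.2]
    - [2.1, -3.7, 2.2]
    - [2.8, -4.6, 2.2]
    - [3.4, -5.33, 2.2]
  twist:
    - [0, 0, 0]
    - [0, 0, 0]
    - [0, 0, -0.12]
    - [0, 0, -0.24]
    - [0, 0, -0.36]
    - [0, 0, -0.48]
    - [0, 0, -0.6]
    - [0, 0, -0.72]
  claw: [0, 0, 0, 0, 0, 0, 0, 0]

```text
clock: 4.82
ee_pos: [0.7023, -0.2052, 0.0805]
eef_rot: [[-0.828, 0.561, 0.004], [0.561, 0.828, -0.003], [-0.005, -0.0, -1.0]]
wrist_force: [-0.1, -0.2, -0.4]
grip_width: 1.004
```

servo_tool:
  xyz:
    - [0, 0, 0]
    - [0, 0, 0]
    - [0, 0, 0]
    - [0, 0, 0]
    - [0, 0, 0]
    - [0, 0, 0]
    - [0, 0, 0]
    - [0, 0, 0]
  twist:
    - [0, 0, -0.12]
    - [0, 0, -0.24]
    - [0, 0, -0.36]
    - [0, 0, -0.48]
    - [0, 0, -0.6]
    - [0, 0, -0.72]
    - [0, 0, -0.851]
    - [0, 0, -0.851]
  claw: [0, 0, 0, 0, 0, 0, 0, 0]

```text
clock: 5.48
ee_pos: [0.7011, -0.2003, 0.0795]
eef_rot: [[-0.129, 0.992, 0.002], [0.992, 0.129, -0.001], [-0.001, 0.001, -1.0]]
wrist_force: [-0.0, -0.1, 0.9]
grip_width: 1.003
```

Run:
```python
from h import *
f=snap('top','top1'); s=read_state(); print(s['ee_pos'],s['eef_rot'].round(3).tolist(),s['wrist_force'],s['qpos'].round(0))
im=cv2.imread('pics/top1.png')[110:270,190:390]
cv2.imwrite('pics/c1.png',cv2.resize(im,None,fx=3.75,fy=3.75,interpolation=cv2.INTER_CUBIC))
```

```text
[ 0.70094065 -0.20035603  0.07953565] [[-0.134, 0.991, 0.001], [0.991, 0.134, -0.001], [-0.001, 0.001, -1.0]] [-0.44155705  0.42381296 -0.80384317] [ -8.  46.  34.  86. -29.  57.  42.]
```

View pics/c1.png

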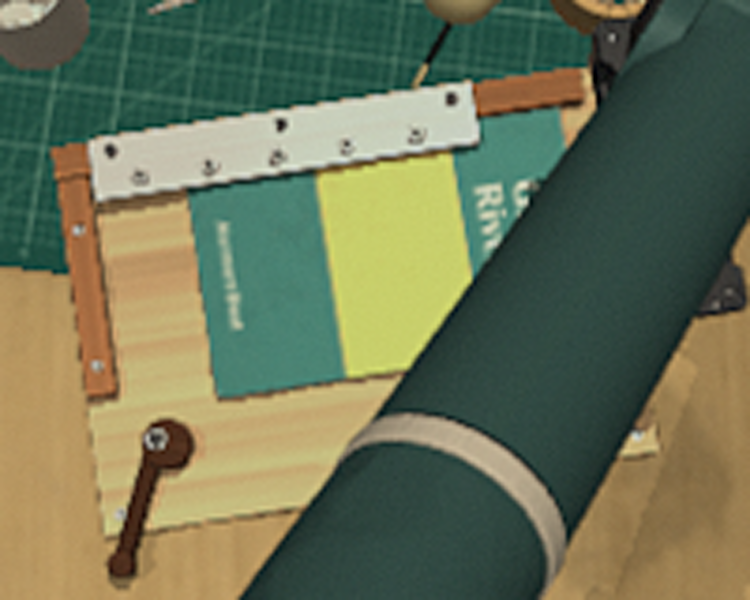

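The crop shows the book's far right corner at the fence (563,108) and its left part under the guide. The disc (170,440) is clear of the near edge. Next is the push left.

servo_tool:
  xyz:
    - [0, 0, -1.1]
    - [0, 0, -2.17]
    - [-0.04, 0.3, -2.17]
    - [-0.08, 0.6, -2.17]
    - [-0.12, 0.9, -2.17]
    - [-0.16, 1.2, -2.17]
    - [-0.2, 1.5, -2.17]
    - [-0.24, 1.8, -2.17]
  twist:
    - [0, 0, 0]
    - [0, 0, 0]
    - [0, 0, 0]
    - [0, 0, 0]
    - [0, 0, 0]
    - [0, 0, 0]
    - [0, 0, 0]
    - [0, 0, 0]
  claw: [0, 0, 0, 0, 0, 0, 0, 0]

```text
clock: 6.2
ee_pos: [0.6931, -0.1458, 0.0152]
eef_rot: [[-0.132, 0.991, 0.001], [0.991, 0.132, -0.0], [-0.0, 0.0, -1.0]]
wrist_force: [-0.4, -3.3, 0.8]
grip_width: 0.999
```

servo_tool:
  xyz:
    - [-0.03, 0.2, 0]
    - [-0.05, 0.4, 0]
    - [-0.07, 0.5, 0]
    - [-0.08, 0.6, 0]
    - [-0.09, 0.68, 0]
    - [-0.1, 0.74, 0]
    - [-0.1, 0.78, 0]
    - [-0.1, 0.78, 0]
  twist:
    - [0, 0, 0]
    - [0, 0, 0]
    - [0, 0, 0]
    - [0, 0, 0]
    - [0, 0, 0]
    - [0, 0, 0]
    - [0, 0, 0]
    - [0, 0, 0]
  claw: [0, 0, 0, 0, 0, 0, 0, 0]

```text
clock: 6.87
ee_pos: [0.6904, -0.1231, 0.0146]
eef_rot: [[-0.132, 0.991, 0.0], [0.991, 0.132, 0.0], [-0.0, 0.0, -1.0]]
wrist_force: [0.3, -2.4, 2.7]
grip_width: 1.0
```

servo_tool:
  xyz:
    - [-0.01, 0.06, 0]
    - [-0.02, 0.12, 0]
    - [-0.025, 0.18, 0]
    - [-0.03, 0.22, 0]
    - [-0.035, 0.25, 0]
    - [-0.037, 0.27, 0]
    - [-0.037, 0.27, 0]
    - [-0.037, 0.27, 0]
  twist:
    - [0, 0, 0]
    - [0, 0, 0]
    - [0, 0, 0]
    - [0, 0, 0]
    - [0, 0, 0]
    - [0, 0, 0]
    - [0, 0, 0]
    - [0, 0, 0]
  claw: [0, 0, 0, 0, 0, 0, 0, 0]

```text
clock: 7.53
ee_pos: [0.6892, -0.1147, 0.0144]
eef_rot: [[-0.132, 0.991, 0.0], [0.991, 0.132, 0.0], [0.0, 0.0, -1.0]]
wrist_force: [0.7, -2.1, 1.7]
grip_width: 1.003
```

servo_tool:
  xyz:
    - [-0.003, 0.02, 0]
    - [-0.005, 0.04, 0]
    - [-0.008, 0.06, 0]
    - [-0.011, 0.08, 0]
    - [-0.013, 0.1, 0]
    - [-0.013, 0.1, 0]
    - [-0.013, 0.1, 0]
    - [-0.013, 0.1, 0]
  twist:
    - [0, 0, 0]
    - [0, 0, 0]
    - [0, 0, 0]
    - [0, 0, 0]
    - [0, 0, 0]
    - [0, 0, 0]
    - [0, 0, 0]
    - [0, 0, 0]
  claw: [0, 0, 0, 0, 0, 0, 0, 0]

```text
clock: 8.2
ee_pos: [0.6887, -0.1126, 0.0145]
eef_rot: [[-0.131, 0.991, 0.0], [0.991, 0.131, -0.001], [-0.001, 0.0, -1.0]]
wrist_force: [1.1, -3.7, 0.2]
grip_width: 1.0
```

servo_tool:
  xyz:
    - [-0.003, 0.02, 0]
    - [-0.005, 0.04, 0]
    - [-0.008, 0.06, 0]
    - [-0.011, 0.08, 0]
    - [-0.013, 0.1, 0]
    - [-0.013, 0.1, 0]
    - [-0.013, 0.1, 0]
    - [-0.013, 0.1, 0]
  twist:
    - [0, 0, 0]
    - [0, 0, 0]
    - [0, 0, 0]
    - [0, 0, 0]
    - [0, 0, 0]
    - [0, 0, 0]
    - [0, 0, 0]
    - [0, 0, 0]
  claw: [0, 0, 0, 0, 0, 0, 0, 0]

```text
clock: 8.87
ee_pos: [0.6886, -0.1125, 0.0147]
eef_rot: [[-0.13, 0.991, 0.002], [0.991, 0.13, -0.005], [-0.005, 0.001, -1.0]]
wrist_force: [2.3, -8.9, -1.9]
grip_width: 1.001
```

servo_tool:
  xyz:
    - [0.09, -0.66, 0]
    - [0.09, -0.66, 1.2]
    - [0.09, -0.66, 2.2]
    - [-0.9, 0.3, 2.2]
    - [-1.8, 1.2, 2.2]
    - [-2.7, 2.1, 2.2]
    - [-3.6, 2.8, 2.2]
    - [-4.38, 3.32, 2.2]
  twist:
    - [0, 0, 0]
    - [0, 0, 0]
    - [0, 0, 0]
    - [0, 0, 0]
    - [0, 0, 0]
    - [0, 0, 0]
    - [0, 0, 0]
    - [0, 0, 0]
  claw: [0, 0, 0, 255, 255, 255, 255, 255]
  grip_force: 10

```text
clock: 9.53
ee_pos: [0.5541, -0.0049, 0.0799]
eef_rot: [[-0.135, 0.991, -0.003], [0.991, 0.135, 0.004], [0.004, -0.003, -1.0]]
wrist_force: [-0.4, 0.8, 1.0]
grip_width: 0.659
```

servo_tool:
  xyz:
    - [0, 0, 0]
    - [0, 0, 0]
    - [0, 0, 0]
    - [0, 0, 0]
    - [0, 0, 0]
    - [0, 0, 0]
    - [0, 0, 0]
    - [0, 0, 0]
  twist:
    - [0, 0, 0]
    - [0, 0, 0]
    - [0, 0, 0]
    - [0, 0, 0]
    - [0, 0, 0]
    - [0, 0, 0]
    - [0, 0, 0]
    - [0, 0, 0]
  claw: [255, 255, 255, 255, 255, 255, 255, 255]

```text
clock: 10.2
ee_pos: [0.5571, -0.01, 0.0803]
eef_rot: [[-0.131, 0.991, -0.0], [0.991, 0.131, -0.0], [-0.0, -0.0, -1.0]]
wrist_force: [0.2, -0.1, -0.3]
grip_width: 0.077
```

Run:
```python
from h import *
f=snap('top','top2'); s=read_state(); print(s['ee_pos'],s['wrist_force'],s['grip_width'])
im=cv2.imread('pics/top2.png')[110:270,190:390]
cv2.imwrite('pics/c2.png',cv2.resize(im,None,fx=3.75,fy=3.75,interpolation=cv2.INTER_CUBIC))
```

```text
[ 0.55703105 -0.00986842  0.08036727] [-0.00285329 -0.19938788 -0.25906759] 0.03905902689818922
```

View pics/c2.png

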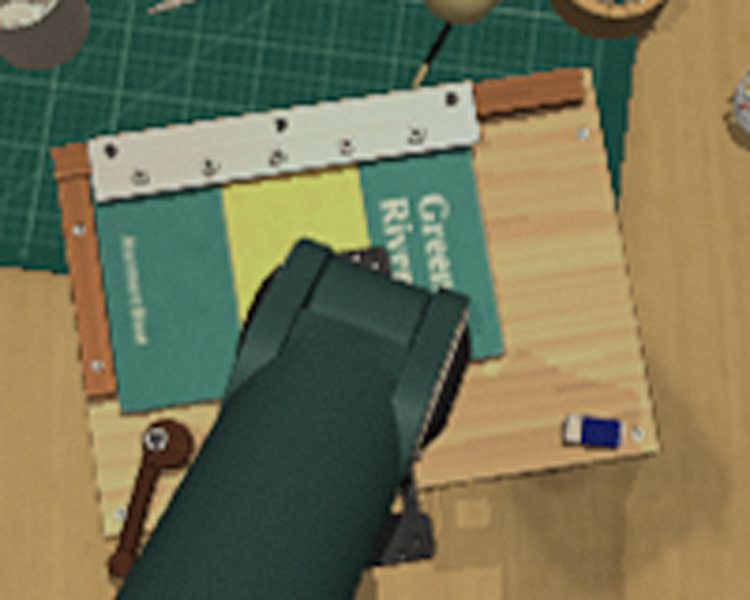

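The crop shows the book's left edge at the end stop (corner (122,412)), with its near edge running to (504,356). I'll make one more push back to confirm that it's flush with the fence.

servo_tool:
  xyz:
    - [0, 0, -1.1]
    - [0, 0, -2.18]
    - [0.2, 0.03, -2.18]
    - [0.4, 0.05, -2.18]
    - [0.6, 0.08, -2.18]
    - [0.7, 0.09, -2.18]
    - [0.79, 0.106, -2.18]
    - [0.79, 0.106, -2.18]
  twist:
    - [0, 0, 0]
    - [0, 0, 0]
    - [0, 0, 0]
    - [0, 0, 0]
    - [0, 0, 0]
    - [0, 0, 0]
    - [0, 0, 0]
    - [0, 0, 0]
  claw: [255, 255, 255, 255, 255, 255, 255, 255]

```text
clock: 10.92
ee_pos: [0.5818, -0.006, 0.016]
eef_rot: [[-0.132, 0.991, 0.002], [0.991, 0.132, 0.0], [-0.0, 0.002, -1.0]]
wrist_force: [-0.1, 1.1, 0.3]
grip_width: 0.005
```

servo_tool:
  xyz:
    - [0.02, 0.003, 0]
    - [0.04, 0.005, 0]
    - [0.06, 0.008, 0]
    - [0.08, 0.01, 0]
    - [0.1, 0.013, 0]
    - [0.12, 0.016, 0]
    - [0.14, 0.019, 0]
    - [0.14, 0.019, 0]
  twist:
    - [0, 0, 0]
    - [0, 0, 0]
    - [0, 0, 0]
    - [0, 0, 0]
    - [0, 0, 0]
    - [0, 0, 0]
    - [0, 0, 0]
    - [0, 0, 0]
  claw: [255, 255, 255, 255, 255, 255, 255, 255]

```text
clock: 11.58
ee_pos: [0.5849, -0.0058, 0.0151]
eef_rot: [[-0.132, 0.991, 0.0], [0.991, 0.132, -0.0], [-0.0, 0.0, -1.0]]
wrist_force: [0.3, -0.6, -0.4]
grip_width: 0.009
```

servo_tool:
  xyz:
    - [0.02, 0.003, 0]
    - [0.04, 0.005, 0]
    - [0.06, 0.008, 0]
    - [0.08, 0.01, 0]
    - [0.1, 0.013, 0]
    - [0.12, 0.016, 0]
    - [0.14, 0.019, 0]
    - [0.14, 0.019, 0]
  twist:
    - [0, 0, 0]
    - [0, 0, 0]
    - [0, 0, 0]
    - [0, 0, 0]
    - [0, 0, 0]
    - [0, 0, 0]
    - [0, 0, 0]
    - [0, 0, 0]
  claw: [255, 255, 255, 255, 255, 255, 255, 255]

```text
clock: 12.25
ee_pos: [0.5888, -0.0053, 0.015]
eef_rot: [[-0.132, 0.991, -0.001], [0.991, 0.132, -0.0], [0.0, -0.001, -1.0]]
wrist_force: [-0.6, 0.0, 0.8]
grip_width: 0.006
```

servo_tool:
  xyz:
    - [0.02, 0.003, 0]
    - [0.04, 0.005, 0]
    - [0.06, 0.008, 0]
    - [0.08, 0.01, 0]
    - [0.1, 0.013, 0]
    - [0.12, 0.016, 0]
    - [0.14, 0.019, 0]
    - [0.14, 0.019, 0]
  twist:
    - [0, 0, 0]
    - [0, 0, 0]
    - [0, 0, 0]
    - [0, 0, 0]
    - [0, 0, 0]
    - [0, 0, 0]
    - [0, 0, 0]
    - [0, 0, 0]
  claw: [255, 255, 255, 255, 255, 255, 255, 255]

```text
clock: 12.92
ee_pos: [0.5892, -0.0051, 0.0147]
eef_rot: [[-0.131, 0.991, -0.008], [0.991, 0.131, 0.001], [0.002, -0.008, -1.0]]
wrist_force: [-11.1, -0.4, 9.5]
grip_width: 0.005
```

servo_tool:
  xyz:
    - [0.02, 0.003, 0]
    - [0.04, 0.005, 0]
    - [0.06, 0.008, 0]
    - [0.08, 0.01, 0]
    - [0.1, 0.013, 0]
    - [0.1, 0.013, 0]
    - [0.1, 0.013, 0]
    - [0.1, 0.013, 0]
  twist:
    - [0, 0, 0]
    - [0, 0, 0]
    - [0, 0, 0]
    - [0, 0, 0]
    - [0, 0, 0]
    - [0, 0, 0]
    - [0, 0, 0]
    - [0, 0, 0]
  claw: [255, 255, 255, 255, 255, 255, 255, 255]

```text
clock: 13.58
ee_pos: [0.5894, -0.0051, 0.0146]
eef_rot: [[-0.131, 0.991, -0.014], [0.991, 0.131, 0.002], [0.003, -0.013, -1.0]]
wrist_force: [-18.5, -2.1, 17.0]
grip_width: 0.003
```

servo_tool:
  xyz:
    - [-0.6, -0.08, 0]
    - [-0.8, -0.1, 1.2]
    - [-0.8, -0.1, 2.2]
    - [-1.3, 1.2, 2.2]
    - [-1.8, 2.5, 2.2]
    - [-2.4, 3.7, 2.2]
    - [-3.0, 5.0, 2.2]
    - [-3.6, 6.2, 2.2]
  twist:
    - [0, 0, 0]
    - [0, 0, 0]
    - [0, 0, 0]
    - [0, 0, -0.1]
    - [0, 0, -0.2]
    - [0, 0, -0.3]
    - [0, 0, -0.4]
    - [0, 0, -0.4]
  claw: [255, 255, 255, 255, 255, 255, 255, 255]

```text
clock: 14.25
ee_pos: [0.4881, 0.1837, 0.0814]
eef_rot: [[0.269, 0.963, 0.002], [0.963, -0.269, 0.0], [0.001, 0.002, -1.0]]
wrist_force: [0.1, 0.0, -0.3]
grip_width: 0.006
```

servo_tool:
  xyz:
    - [0, 0.45, 0]
    - [0, 0.45, 0]
    - [0, 0.45, 0]
    - [0, 0.45, 0]
    - [0, 0.45, 0]
    - [0, 0.45, 0]
    - [0, 0.45, 0]
    - [0, 0.45, 0]
  twist:
    - [0, 0, 0]
    - [0, 0, 0]
    - [0, 0, 0]
    - [0, 0, 0]
    - [0, 0, 0]
    - [0, 0, 0]
    - [0, 0, 0]
    - [0, 0, 0]
  claw: [255, 255, 255, 255, 255, 255, 255, 255]

```text
clock: 14.92
ee_pos: [0.4886, 0.1943, 0.0811]
eef_rot: [[0.267, 0.964, 0.0], [0.964, -0.267, -0.0], [-0.0, 0.0, -1.0]]
wrist_force: [-0.4, 0.1, -0.3]
grip_width: 0.005
```

Run:
```python
from h import *
f=snap('side','side1'); s=read_state(); print(s['ee_pos'],s['eef_rot'].round(3).tolist(),s['wrist_force'],s['qpos'].round(0))
im=cv2.imread('pics/side1.png')[150:350,130:400]
cv2.imwrite('pics/s1.png',cv2.resize(im,None,fx=2.9,fy=2.9,interpolation=cv2.INTER_CUBIC))
```

```text
[0.48852068 0.19452082 0.08110807] [[0.266, 0.964, 0.0], [0.964, -0.266, -0.0], [-0.0, 0.0, -1.0]] [ 0.85512973  0.63326328 -0.48602109] [-59.  31.  43. 117. -31.  44. -12.]
```

View pics/s1.png

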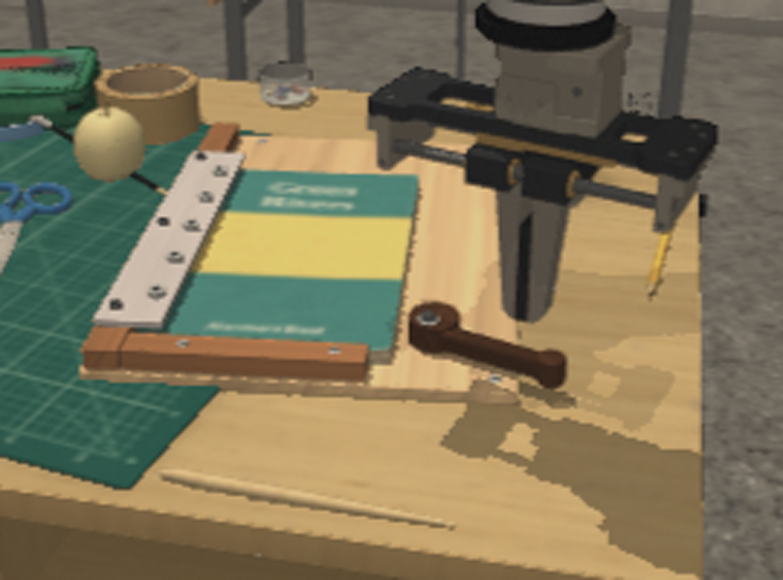

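```bash
cat > lev.py <<'E'
from h import *
import sys
def tab(angs,r=.088,off=.020,base=None):
    s=read_state();p=s['ee_pos'][:2] if base is None else base
    a0=np.arctan2(s['eef_rot'][1,1],s['eef_rot'][0,1])
    for A in angs:
        w=np.radians(A)+.1329;d=np.array([np.cos(w),np.sin(w)]);t=np.array([-d[1],d[0]])
        q=np.array([.5597,.1347])+r*d-off*t; dl=(q-p)/.03
        print(A,dl.round(2).tolist(),'tw',round(np.angle(np.exp(1j*(w-np.pi-a0))),3))
E
python3 -c "
from lev import *
tab([150,157,163,169,175,181,187,193,199,205,211,217,223,229,235,241])"
```

```text
150 [-0.09, -0.26] tw -0.121
157 [-0.28, -0.57] tw 0.001
163 [-0.41, -0.86] tw 0.106
169 [-0.52, -1.16] tw 0.21
175 [-0.59, -1.46] tw 0.315
181 [-0.63, -1.77] tw 0.42
187 [-0.63, -2.09] tw 0.524
193 [-0.61, -2.4] tw 0.629
199 [-0.55, -2.71] tw 0.734
205 [-0.46, -3.01] tw 0.839
211 [-0.34, -3.3] tw 0.943
217 [-0.18, -3.58] tw 1.048
223 [-0.0, -3.84] tw 1.153
229 [0.2, -4.08] tw 1.258
235 [0.43, -4.29] tw 1.362
241 [0.68, -4.48] tw 1.467
```

servo_tool:
  xyz:
    - [-0.03, 0, -1.1]
    - [-0.05, 0, -2.13]
    - [-0.15, -0.3, -2.13]
    - [-0.28, -0.57, -2.13]
    - [-0.41, -0.86, -2.13]
    - [-0.52, -1.16, -2.13]
    - [-0.59, -1.46, -2.13]
    - [-0.63, -1.77, -2.13]
  twist:
    - [0, 0, 0]
    - [0, 0, 0]
    - [0, 0, 0]
    - [0, 0, 0]
    - [0, 0, 0.106]
    - [0, 0, 0.21]
    - [0, 0, 0.315]
    - [0, 0, 0.42]
  claw: [255, 255, 255, 255, 255, 255, 255, 255]

```text
clock: 15.63
ee_pos: [0.4698, 0.1417, 0.0191]
eef_rot: [[-0.156, 0.988, 0.002], [0.988, 0.156, 0.002], [0.001, 0.002, -1.0]]
wrist_force: [0.3, 1.5, -0.8]
grip_width: 0.004
```

```bash
python3 -c "
from lev import *
s=read_state();print(s['ee_pos'],s['wrist_force'])
tab([181,187,193,199,205,211,217,223,229,235,241])"
```

```text
[0.46977112 0.14166274 0.01912753] [ 0.28965051  1.48090255 -0.83847807]
181 [-0.0, -0.01] tw -0.006
187 [-0.01, -0.33] tw 0.099
193 [0.02, -0.64] tw 0.203
199 [0.08, -0.95] tw 0.308
205 [0.17, -1.25] tw 0.413
211 [0.29, -1.54] tw 0.517
217 [0.44, -1.82] tw 0.622
223 [0.62, -2.08] tw 0.727
229 [0.83, -2.31] tw 0.832
235 [1.06, -2.53] tw 0.936
241 [1.31, -2.72] tw 1.041
```

Contact made at about 1.5 N and the lever is turning. Continuing to about 221°.

servo_tool:
  xyz:
    - [-0.01, -0.33, 0]
    - [0.02, -0.64, 0]
    - [0.08, -0.95, 0]
    - [0.17, -1.25, 0]
    - [0.29, -1.54, 0]
    - [0.44, -1.82, 0]
    - [0.56, -2.0, 0]
    - [0.56, -2.0, 0]
  twist:
    - [0, 0, 0.1]
    - [0, 0, 0.203]
    - [0, 0, 0.308]
    - [0, 0, 0.413]
    - [0, 0, 0.517]
    - [0, 0, 0.622]
    - [0, 0, 0.69]
    - [0, 0, 0.69]
  claw: [255, 255, 255, 255, 255, 255, 255, 255]

```text
clock: 16.3
ee_pos: [0.4877, 0.08, 0.0193]
eef_rot: [[-0.745, 0.667, 0.004], [0.667, 0.745, 0.0], [-0.002, 0.003, -1.0]]
wrist_force: [-0.2, 0.0, 0.2]
grip_width: 0.002
```

```bash
python3 -c "
from lev import *
s=read_state();print(s['ee_pos'],s['wrist_force'])
tab([221,223,225,227,229,231,233,235,237,239,241,243])"
```

```text
[0.48766812 0.0799896  0.01933128] [-0.1817629   0.00845755  0.20960645]
221 [-0.04, 0.06] tw 0.008
223 [0.02, -0.02] tw 0.043
225 [0.09, -0.1] tw 0.078
227 [0.16, -0.18] tw 0.113
229 [0.23, -0.26] tw 0.148
231 [0.3, -0.33] tw 0.183
233 [0.38, -0.41] tw 0.218
235 [0.46, -0.47] tw 0.253
237 [0.54, -0.54] tw 0.288
239 [0.62, -0.6] tw 0.322
241 [0.71, -0.66] tw 0.357
243 [0.8, -0.72] tw 0.392
```

servo_tool:
  xyz:
    - [0.05, -0.06, 0]
    - [0.09, -0.1, 0]
    - [0.12, -0.14, 0]
    - [0.16, -0.18, 0]
    - [0.19, -0.22, 0]
    - [0.23, -0.26, 0]
    - [0.26, -0.29, 0]
    - [0.26, -0.29, 0]
  twist:
    - [0, 0, 0.05]
    - [0, 0, 0.078]
    - [0, 0, 0.095]
    - [0, 0, 0.113]
    - [0, 0, 0.13]
    - [0, 0, 0.148]
    - [0, 0, 0.163]
    - [0, 0, 0.163]
  claw: [255, 255, 255, 255, 255, 255, 255, 255]

```text
clock: 16.97
ee_pos: [0.4937, 0.0734, 0.0171]
eef_rot: [[-0.844, 0.536, -0.001], [0.536, 0.844, 0.0], [0.001, -0.0, -1.0]]
wrist_force: [-2.8, 1.4, 2.2]
grip_width: 0.006
```

```bash
python3 -c "
from lev import *
s=read_state();print(s['ee_pos'],s['wrist_force'])
tab([229,230,231,232,233,235,237,239,241,243])"
```

```text
[0.49365003 0.07342611 0.01711725] [-2.83363874  1.3566935   2.2490699 ]
229 [0.03, -0.04] tw -0.017
230 [0.07, -0.08] tw -0.0
231 [0.1, -0.11] tw 0.017
232 [0.14, -0.15] tw 0.035
233 [0.18, -0.19] tw 0.052
235 [0.26, -0.26] tw 0.087
237 [0.34, -0.32] tw 0.122
239 [0.43, -0.39] tw 0.157
241 [0.51, -0.45] tw 0.192
243 [0.6, -0.5] tw 0.227
```

servo_tool:
  xyz:
    - [0.02, -0.02, 0]
    - [0.04, -0.04, 0]
    - [0.06, -0.06, 0]
    - [0.08, -0.08, 0]
    - [0.1, -0.1, 0]
    - [0.12, -0.12, 0]
    - [0.14, -0.135, 0]
    - [0.14, -0.135, 0]
  twist:
    - [0, 0, 0.01]
    - [0, 0, 0.02]
    - [0, 0, 0.03]
    - [0, 0, 0.04]
    - [0, 0, 0.05]
    - [0, 0, 0.06]
    - [0, 0, 0.07]
    - [0, 0, 0.07]
  claw: [255, 255, 255, 255, 255, 255, 255, 255]

```text
clock: 17.63
ee_pos: [0.4969, 0.0698, 0.017]
eef_rot: [[-0.88, 0.475, -0.003], [0.475, 0.88, 0.0], [0.002, -0.001, -1.0]]
wrist_force: [-5.5, 2.3, 3.6]
grip_width: 0.006
```

```bash
python3 -c "
from lev import *
s=read_state();print(s['ee_pos'],s['wrist_force'])
tab([229,231,232,233,235,237,239,241,243])"
```

```text
[0.49693807 0.06976522 0.01695146] [-5.52736047  2.30375742  3.5844305 ]
229 [-0.08, 0.08] tw -0.088
231 [-0.0, 0.01] tw -0.053
232 [0.03, -0.03] tw -0.036
233 [0.07, -0.06] tw -0.018
235 [0.15, -0.13] tw 0.017
237 [0.23, -0.2] tw 0.052
239 [0.32, -0.26] tw 0.087
241 [0.4, -0.32] tw 0.121
243 [0.49, -0.38] tw 0.156
```

servo_tool:
  xyz:
    - [0.02, -0.02, 0]
    - [0.04, -0.04, 0]
    - [0.06, -0.06, 0]
    - [0.08, -0.08, 0]
    - [0.1, -0.1, 0]
    - [0.12, -0.12, 0]
    - [0.14, -0.135, 0]
    - [0.14, -0.135, 0]
  twist:
    - [0, 0, 0]
    - [0, 0, 0]
    - [0, 0, 0]
    - [0, 0, 0.01]
    - [0, 0, 0.02]
    - [0, 0, 0.03]
    - [0, 0, 0.03]
    - [0, 0, 0.03]
  claw: [255, 255, 255, 255, 255, 255, 255, 255]

```text
clock: 18.3
ee_pos: [0.5004, 0.0667, 0.0168]
eef_rot: [[-0.894, 0.448, -0.004], [0.448, 0.894, 0.001], [0.004, -0.001, -1.0]]
wrist_force: [-6.8, 4.5, 4.1]
grip_width: 0.007
```

```bash
python3 -c "
from lev import *
s=read_state();print(s['ee_pos'],s['wrist_force'])
tab([231,232,233,234,235,237,239,241])"
```

```text
[0.50040716 0.06668147 0.01684516] [-6.84563428  4.45721952  4.06300656]
231 [-0.12, 0.11] tw -0.084
232 [-0.08, 0.07] tw -0.066
233 [-0.04, 0.04] tw -0.049
234 [-0.0, 0.0] tw -0.031
235 [0.04, -0.03] tw -0.014
237 [0.12, -0.1] tw 0.021
239 [0.2, -0.16] tw 0.056
241 [0.29, -0.22] tw 0.091
```

servo_tool:
  xyz:
    - [0.02, -0.02, 0]
    - [0.04, -0.04, 0]
    - [0.06, -0.055, 0]
    - [0.08, -0.07, 0]
    - [0.1, -0.085, 0]
    - [0.12, -0.1, 0]
    - [0.12, -0.1, 0]
    - [0.12, -0.1, 0]
  twist:
    - [0, 0, 0]
    - [0, 0, 0]
    - [0, 0, 0]
    - [0, 0, 0.01]
    - [0, 0, 0.02]
    - [0, 0, 0.02]
    - [0, 0, 0.02]
    - [0, 0, 0.02]
  claw: [255, 255, 255, 255, 255, 255, 255, 255]

```text
clock: 18.97
ee_pos: [0.5035, 0.0642, 0.0167]
eef_rot: [[-0.903, 0.429, -0.005], [0.429, 0.903, 0.002], [0.005, -0.0, -1.0]]
wrist_force: [-6.4, 5.4, 4.5]
grip_width: 0.006
```

Tight at about 8.4 N and 4.13 rad. Withdrawing.

servo_tool:
  xyz:
    - [-0.2, 0.15, 0]
    - [-0.6, 0.45, 0]
    - [-1.0, 0.7, 0]
    - [-1.0, 0.7, 1.2]
    - [-1.0, 0.7, 2.5]
    - [-1.0, 0.7, 3.8]
    - [-1.0, 1.7, 5]
    - [-1.0, 3, 5]
  twist:
    - [0, 0, 0]
    - [0, 0, 0]
    - [0, 0, 0]
    - [0, 0, 0]
    - [0, 0, 0]
    - [0, 0, 0]
    - [0, 0, 0]
    - [0, 0, 0]
  claw: [255, 255, 255, 255, 255, 255, 255, 255]

```text
clock: 19.63
ee_pos: [0.4793, 0.1498, 0.173]
eef_rot: [[-0.899, 0.438, 0.01], [0.438, 0.899, 0.004], [-0.008, 0.008, -1.0]]
wrist_force: [1.8, 0.3, -0.6]
grip_width: 0.006
```

servo_tool:
  xyz:
    - [0, 1.3, 0.5]
    - [-0.5, 2.6, 1]
    - [-1, 3.9, 1]
    - [-1.5, 5.2, 1]
    - [-2, 6.5, 1]
    - [-2.5, 7.8, 1]
    - [-3, 9, 1]
    - [-3, 9, 1]
  twist:
    - [0, 0, 0]
    - [0, 0, 0]
    - [0, 0, 0]
    - [0, 0, 0]
    - [0, 0, 0]
    - [0, 0, 0]
    - [0, 0, 0]
    - [0, 0, 0]
  claw: [255, 255, 255, 255, 255, 255, 255, 255]

```text
clock: 20.3
ee_pos: [0.3795, 0.4303, 0.1967]
eef_rot: [[-0.908, 0.42, -0.001], [0.42, 0.908, 0.005], [0.003, 0.004, -1.0]]
wrist_force: [-0.8, -0.4, -0.1]
grip_width: 0.002
```

Run:
```python
from h import *
f=snap('top','top3'); s=read_state(); print(s['clock'],s['ee_pos'],s['wrist_force'])
im=cv2.imread('pics/top3.png')[120:270,190:380]
cv2.imwrite('pics/c3.png',cv2.resize(im,None,fx=4,fy=4,interpolation=cv2.INTER_CUBIC))
```

```text
20.35 [0.38183694 0.42627338 0.19653619] [ 1.55345906 -0.70346925  0.13020592]
```

View pics/c3.png

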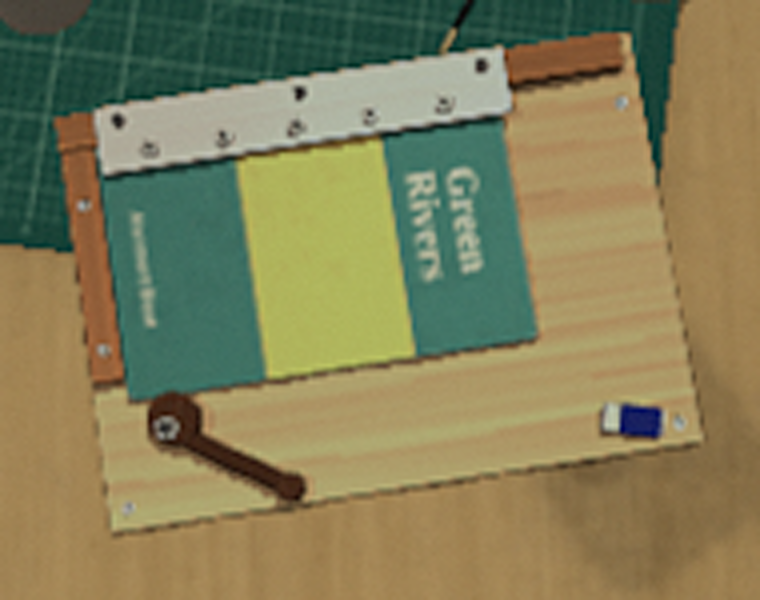

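Crop: the book sits in the corner, with its near corners at (129,401) and (538,340). The cam disc touches the near edge, the lever tip is at (292,488), and the eraser hasn't moved. I'll check these numerically.

Run:
```python
from h import *
f=load('top3');w=lambda x,y,z:ray(f,190+x/4-.4,120+y/4-.4,z)[:2]
th=.1329;R=np.array([[np.cos(th),-np.sin(th)],[np.sin(th),np.cos(th)]]);t=[.6640,.0216]
for n,c,z,e in[('nl',(129,401),.022,(-65.4,150)),('nr',(538,340),.022,(-65.4,-127)),('tip',(292,488),.031,0)]:
    p=(R.T@(w(*c,z)-t)*1e3).round(1);print(n,p,'expected',e)
print('lever angle',np.arctan2(p[1]-126,p[0]+88.5)%(2*np.pi))
a=cv2.imread('pics/top0.png').astype(int);b=cv2.imread('pics/top3.png').astype(int)
d=(abs(a-b).max(2)>50).astype(np.uint8);_,_,st,_=cv2.connectedComponentsWithStats(d);print([s.tolist() for s in st[1:] if s[4]>6])
```

```text
nl [-65.5 149.5] expected (-65.4, 150)
nr [ -66.9 -125.4] expected (-65.4, -127)
tip [-140.    50.3] expected 0
lever angle 4.114995559289627
[[215, 148, 136, 82, 6181], [218, 230, 49, 37, 436], [25, 275, 15, 13, 55], [0, 285, 50, 135, 2702], [39, 287, 70, 56, 938], [62, 303, 4, 4, 11], [81, 335, 3, 6, 9], [5, 366, 5, 4, 10], [11, 401, 4, 4, 9]]
```

```bash
python3 -c "
from cell import *
print(job_done(), read_state()['clock'])"
```

```text
the job is handed in; nothing more can be done
the job is handed in; nothing more can be done
```

The book is seated in the jig's corner and clamped, and I handed the job in at about 20 s of the 67 s allowed.

**What I did:**
- I pushed the book back under the drill guide to the back fence, then left along the fence to the end stop, without lifting it. At each stop the force rose sharply (about 7 N and 9 N).
- A second push against the fence met resistance straight away, up to 18.5 N, with no further sliding. The closed fingers also felt about 17 N upward there.
- I turned the cam lever counter-clockwise to 4.13 rad, where it was tight at about 8.4 N, then withdrew the arm.

**Last checks, from the final top view:**
- **Left end of the near edge:** within 0.5 mm of its seated position.
- **Right end of the near edge:** measured 1.5 mm off in both directions, about the same as the camera and pixel error.
- **Lever:** still at 4.11 rad after release, inside the tight range.
- **Other objects:** before-and-after pictures show changes only at the book, at the lever, and where the arm shows in the lower left. The eraser and the other things have not moved.

No check failed.

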